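# Set the spacer on the anvil and hold the sprung readout cover at its mark

## Task

Set the tan spacer flat and centred on top of the narrow steel measuring stand and let go of it. Then lift the sprung blue cover of the gauge readout by its handle until its red tab lines up with the yellow pointer, and finish still holding it there so that the dial can be read. Leave the pointer as it is set and the other parts where they stand.

Things in the scene. Friction and masses are not known exactly. Their poses are not given: they have to be found in the camera images.
- gauge: gauge readout: fixed grey open-topped case 180 (x) x 200 (y) x 83 mm high, dial inside, shut by the blue cover. Origin: centre of its underside, on the table. x points from the handle side (robot side) to the hinge side, z up. Hinge line along y, 90 mm behind the origin (+x), 85 mm above the table. A thin fixed quadrant, radius 160 mm about the hinge, stands at y = +139 mm, with ticks each 0.1 rad.
- cover (a joint): angle of the blue cover, rad: 0 shut (level), growing as its robot-side edge rises, stop at 1.2. A plate 186 x 206 x 6 mm, about 0.3 kg, its underside at hinge height when shut. A spring pulls it shut whenever it is let go: lifting at the handle takes about 4 N at first and about 6 N at 0.8 rad.
- cover_handle (a point): centre of the cover's handle, a dark round steel bar 12 mm thick, 120 mm long, parallel to the hinge, on two 10 mm posts 110 mm apart. Bar centre 40 mm above the cover's top face (46 mm above hinge height when shut), 150 mm from the hinge line towards the robot. Turns with the cover; axes as the gauge's when shut: x along the cover towards the hinge.
- cover_tab (a point): middle of the red tab, 60 x 19 x 6 mm, that sticks out of the cover's +y edge next to the pointer, 150 mm from the hinge line, 3 mm above hinge height when shut. Turns with the cover, its x along the cover towards the hinge.
- pointer (a joint): angle at which the yellow pointer is set, rad, on the same hinge line and counted the same way as the cover's angle: the cover is at the mark when both values are equal. Stiff friction keeps it where it is set.
- pointer_tip (a point): middle of the pointer's square end (22 x 12 x 12 mm), 186 mm from the hinge line, 129 mm to the gauge's +y side of its middle. The pointer is a yellow bar 195 mm long and 5 mm wide; its x runs along it towards the hinge.
- stand: fixed steel measuring stand: round foot 72 mm across and 14 mm thick, thin column, flat round top (anvil) 34 mm across, 75 mm above the table. Origin: centre of its underside, z up.
- anvil (a point): centre of the stand's flat top face, 75 mm above the table, z up.
- spacer: tan phenolic ring, 44 mm outside, 18 mm bore, 30 mm high, about 55 g, loose, standing flat on the table. Origin: centre of its underside, z along its axis. It fits over nothing: it just lies on the anvil, overhanging 5 mm all round.
- bearing: bystander: steel flanged bearing, flange 68 mm across, body 52 mm across, 24 mm high, loose. Origin: centre of its underside.
- sleeve: bystander: chrome press sleeve (tube), 42 mm outside, 55 mm high, loose. Origin: centre of its underside.
- plug: bystander: red anodised arbor plug, 44 mm across at its head, 55 mm high, loose. Origin: centre of its underside.
Things that resemble listed ones, but are neither listed nor needed, are in the scene too. There is more than one size of the spacer; the job needs the smallest.

How it is judged:
On the way, in this order (a step that is already met when the one before it is completed fails the run):
1. the spacer lies flat and centred on the anvil, released (horizontal distance between spacer and anvil below 0.009 m and z of spacer in the frame of anvil between -0.003 and 0.004 m and angle between spacer's own z axis and vertical below 0.12 rad and linear speed of spacer below 0.02 m/s and contact force between each of the arm, the fingers and spacer below 0.05 N), for 0.3 s.
2. the robot holds the cover at the pointer's angle (angle between the x axis of cover_tab and the x axis of pointer_tip, either way round below 0.08 rad and velocity of joint cover between -0.06 and 0.06 rad/s and contact force between any of the fingers, the arm and gauge above 1 N), for 0.3 s.
At the end, for the whole second after the job is handed in: The spacer lies flat (within 0.12 rad) on the anvil, its centre within 9 mm of the anvil's centre, untouched and at rest; the robot still holds the cover, at rest, within 0.08 rad of the pointer's angle (all of step 1 and all of step 2); the arm keeps its last pose, push and grip.
It fails at once if the bearing is shifted by more than 20 mm or tipped over (distance of bearing from where it was at the start of the episode above 0.02 m or angle between bearing's own z axis and vertical above 0.5 rad).
It fails at once if the sleeve is shifted by more than 20 mm or tipped over (distance of sleeve from where it was at the start of the episode above 0.02 m or angle between sleeve's own z axis and vertical above 0.5 rad).
It fails at once if the plug is shifted by more than 20 mm or tipped over (distance of plug from where it was at the start of the episode above 0.02 m or angle between plug's own z axis and vertical above 0.5 rad).
It fails at once if the pointer is moved from its setting (more than 8 mm at its tip) (distance of pointer_tip from where it was at the start of the episode above 0.008 m).
It also fails if it takes over 51 s, if anything falls off the work surface, if the arm or the gripper's body presses on something with over 40 N, if the wrist force passes 120 N, or if a joint passes its speed limit or range.

## Robot

A 6-joint arm with a two-finger parallel gripper is mounted at the origin on the work surface. World frame = base frame: x ahead of the robot, y to its left, z up, the work surface at z = 0. Lengths are in m, angles in rad, forces in N, time in s.
With the tool pointing down it reaches from about 0.375 to 0.975 m from the base axis. Payload 3.8 kg.
Tool frame: the origin (TCP) lies midway between the tips of the shut fingers; the grasp point (between the pads) lies 19 mm behind it; z points along the fingers, y is the line along which they close (so a half turn about z gives the same grasp; the last joint's range is limited). The gripper opens to 88 mm and grips with 3 to 60 N. Pads are 18 mm wide; open, the fingers measure 123 mm over their backs; the gripper's body (75 mm by 187 mm) begins 45 mm behind the grasp point.
Start: joints at [1.311, 0.264, 1.604, -0, 1.274, -0.037], TCP at [0.149, 0.658, 0.239] pointing down, gripper open.
Joint ranges: [-2.63, 2.63], [-0.94, 2.18], [0.31, 2.57], [-1.31, 4.45], [0, 2.66], [-2.55, 2.55]. Speed limits (rad/s): [2.57, 2.57, 3.14, 3.14, 3.14, 3.14].

## Interface

Orientations are given as a rotation vector (axis times angle).
In Python, from cell import manip, inverse_kinematics, cams, order gives the robot as it stands. Calls block until the motion is done:
- manip.move_pose(position, orientation): joint-space move of the TCP to a pose.
- manip.move_linear(position, rate=0.15, rot=None): straight line of the TCP; rot=None keeps the orientation; rate is the mean speed in m/s.
- manip.set_joints(angles): joint-space move.
- manip.set_gripper(opening, force=None): finger opening in m; force is the grip in N (None keeps the last); returns when the fingers have stopped.
- manip.dwell(seconds).
- inverse_kinematics(position, orientation): joint angles nearest the present ones, or None.
- manip.state(): the state.
- cams.capture(name): name is "side" or "top"; returns a dict with "image" (420x560x3 uint8, blue, green, red), "z_map" (420x560 float32, m along the optical axis (not along the pixel's ray), 0 where there is no reading), "intrinsics" (3x3 intrinsics, pixels), "position" and "orientation" of the camera in the world. Camera axes: x right, y down, z forward; pixel columns grow to the right and rows downward; lengths in m; the calibration is good to about 2 mm. A picture is of the moment at which its call begins.
A pose or a line that the arm cannot do raises manip.IKError and nothing moves.
- order.close_job(): hands the job in; it is judged then, once.
The state is a dict: "clock": time; "joint_pos": joint angles; "joint_velocities": joint speeds; "tau": joint torques, N m; "tool_pos": TCP position; "tcp_rot": TCP orientation; "contact_force": force on the tool from outside, world axes, zero at the start; "moment": the same for the moment, N m; "gripper_width": finger opening in m; "grasp_force": force on a finger pad.
Only numpy, scipy, OpenCV 4.12 (cv2) and the standard library are available. Lean on these libraries where they do the work, as an engineer would, in place of code of your own. Each camera call takes 0.05 s, during which the arm holds its last target. There are 200 camera calls.

## Working session

There is one attempt and no reset: what is moved stays moved. The work goes in short steps, each a Python script; the robot and the scene stay as the last script left them, time stands still between calls to the robot, and variables do not carry over. Pictures are saved under pics/ and viewed, at most 10 in all, crops included, and the job is handed in when it is done.

```bash
mkdir -p pics; ls
cat > h.py <<'E'
import numpy as np, cv2
from scipy.spatial.transform import Rotation as R
from cell import manip, inverse_kinematics, cams, order
def cap(n):
    c=cams.capture(n); z=c["z_map"]; K=np.array(c["intrinsics"])
    v,u=np.indices(z.shape)
    P=np.stack([(u-K[0,2])/K[0,0]*z,(v-K[1,2])/K[1,1]*z,z],-1)
    o=np.array(c["orientation"]); Rm=o if o.shape==(3,3) else (R.from_rotvec(o).as_matrix() if o.size==3 else R.from_quat(o).as_matrix())
    W=P@Rm.T+np.array(c["position"]); W[z==0]=np.nan
    return c["image"],W,c
E
python3 - <<'E'
from h import *
for n in("side","top"):
    im,W,c=cap(n); np.savez(f"{n}0.npz",im=im,W=W); cv2.imwrite(f"pics/{n}0.png",cv2.resize(im,(784,588),interpolation=cv2.INTER_CUBIC))
    print(n,c["position"],c["orientation"],c["intrinsics"])
s=manip.state();print(s["tool_pos"],s["tcp_rot"],s["clock"])
E
```

```text
pics
side [ 0.17626831 -0.74431573  0.59528389] [-2.04722038  0.46767125 -0.27066418] [[381.41475878   0.         284.28223264]
 [  0.         381.41475878 213.53191295]
 [  0.           0.           1.        ]]
top [ 0.26565253 -0.00854836  1.37978996] [-2.09745483  2.14539209 -0.20454782] [[420.99204034   0.         279.97734295]
 [  0.         420.99204034 202.17852022]
 [  0.           0.           1.        ]]
[0.14899947 0.65769348 0.23752727] [-0.34920696 -3.1218381   0.00313823] 0.1
```

View pics/top0.png

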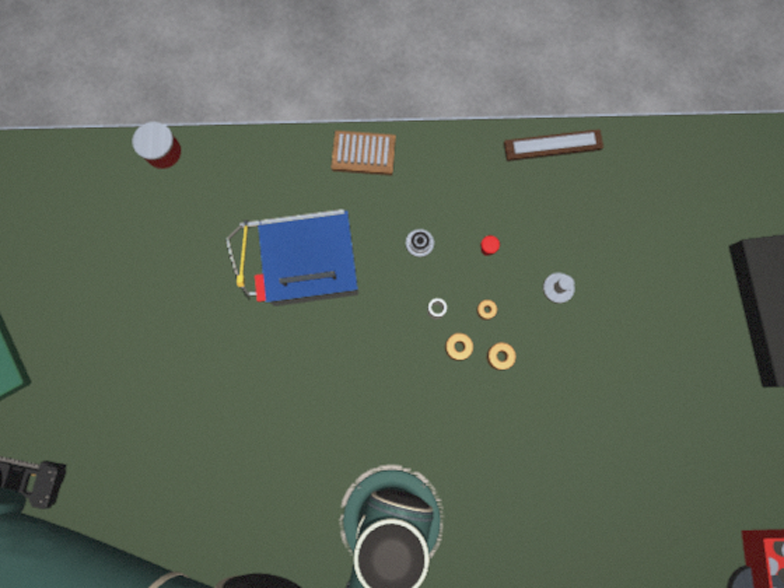

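View pics/side0.png

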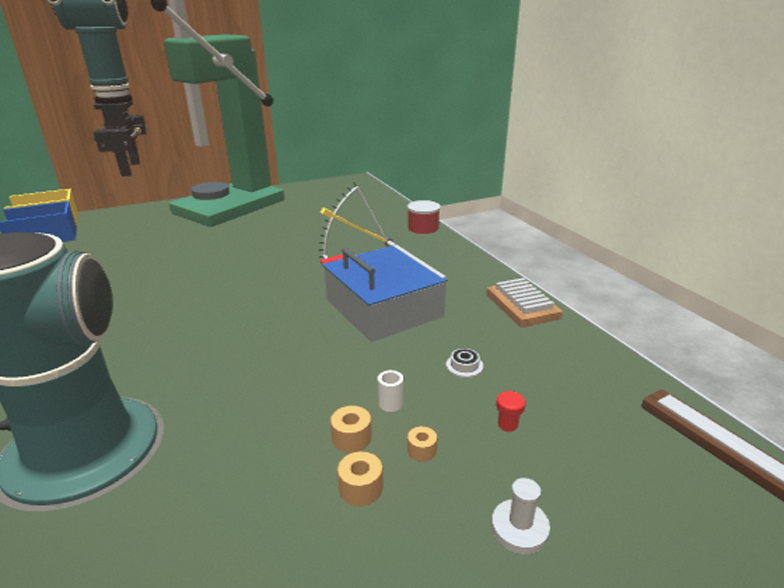

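The top view shows the smallest ring at about (487,309), the stand at (560,287), sleeve (438,307), plug (490,245), bearing (420,242). The gauge is at about (308,255) with its handle at (308,278), and the yellow pointer tip at (240,281). The pointer stands well above the cover in the side view.

Run:
```python
from h import *
for n in("top","side"):
    d=np.load(n+"0.npz"); im,W=d["im"].astype(int),d["W"]; b,g,r=[im[...,i] for i in range(3)]
    Z=W[...,2]
    hsv=cv2.cvtColor(d["im"],cv2.COLOR_BGR2HSV); H,S,V=[hsv[...,i].astype(int) for i in range(3)]
    def comps(m,name,mn=8):
        k,l,st,c=cv2.connectedComponentsWithStats(m.astype(np.uint8))
        for i in range(1,k):
            if st[i,4]<mn: continue
            q=W[l==i]; q=q[~np.isnan(q[:,0])]
            print(n,name,st[i],"med",np.round(np.median(q,0),4),"min",np.round(q.min(0),3),"max",np.round(q.max(0),3))
    ok=(W[...,0]>0.3)&(W[...,0]<0.9)&(abs(W[...,1])<0.5)
    comps(ok&(H>10)&(H<22)&(S>90)&(Z>0.026),"tan")
    comps(ok&(H>=22)&(H<32)&(S>120),"yel")
    comps(ok&((H<6)|(H>174))&(S>150),"red")
    comps(ok&(S<60)&(Z>0.068)&(Z<.08)&(W[...,1]<-0.2),"anvil")
    comps(ok&(H>100)&(H<125)&(S>120),"blue",50)
    comps(ok&(V<90)&(Z>0.115)&(Z<.15),"handle")
    comps(ok&(S<60)&(Z>0.01)&(Z<.066),"grey",20)
    if n=="top":
        m=ok&(H>100)&(H<125)&(S>120)&(Z<.1)
        print("blue rect",cv2.minAreaRect(W[m][:,:2].astype(np.float32)))
        m=ok&(V<90)&(Z>0.115)&(Z<.15)
        if m.sum()>5: print("hrect",cv2.minAreaRect(W[m][:,:2].astype(np.float32)))
```

```text
top tan [341 215  14  13 107] med [ 0.4596 -0.2297  0.0296] min [ 0.44  -0.251  0.026] max [ 0.48  -0.209  0.036]
top tan [318 238  19  19 194] med [ 0.3802 -0.1579  0.0413] min [ 0.348 -0.188  0.029] max [ 0.405 -0.13   0.051]
top tan [348 245  20  19 226] med [ 0.3549 -0.2547  0.0411] min [ 0.324 -0.285  0.027] max [ 0.381 -0.225  0.049]
top yel [169 161   8  44 126] med [0.5648 0.3067 0.1555] min [ 0.496  0.293 -0.007] max [0.678 0.345 0.205]
top red [344 168  13  14 147] med [ 0.609  -0.2411  0.0545] min [ 0.588 -0.273 -0.004] max [ 0.646 -0.222  0.061]
top red [182 196   7  19 110] med [0.5131 0.283  0.0907] min [0.484 0.273 0.002] max [0.561 0.311 0.098]
top anvil [399 197  11  11  91] med [ 0.5102 -0.4039  0.0741] min [ 0.493 -0.42   0.069] max [ 0.526 -0.388  0.079]
top blue [ 185  151   70   65 3381] med [0.5825 0.1774 0.0909] min [ 0.481  0.068 -0.006] max [0.707 0.286 0.136]
top handle [234 194   5   4   9] med [0.5284 0.1166 0.1347] min [0.525 0.113 0.131] max [0.534 0.126 0.139]
top grey [366  95  54  15 507] med [ 0.8698 -0.4091  0.0238] min [ 0.845 -0.5    0.012] max [
[... 2777 characters left out ...]
136]
side grey [ 232  196   87   45 1408] med [0.5425 0.0819 0.0384] min [0.483 0.065 0.01 ] max [0.686 0.269 0.066]
side grey [354 199  42  25 585] med [0.8549 0.0395 0.0346] min [ 0.818 -0.014  0.021] max [0.898 0.112 0.04 ]
side grey [322 249  21  17 284] med [ 0.6245 -0.0896  0.0242] min [ 0.602 -0.11   0.01 ] max [ 0.654 -0.056  0.029]
side grey [270 264  18  27 430] med [ 0.4604 -0.1283  0.0411] min [ 0.443 -0.138  0.01 ] max [ 0.484 -0.095  0.057]
side grey [ 469  280   91   60 1037] med [ 0.8679 -0.4203  0.0241] min [ 0.844 -0.5    0.019] max [ 0.897 -0.311  0.027]
side grey [ 352  353   41   40 1135] med [ 0.5001 -0.4178  0.0166] min [ 0.475 -0.443  0.01 ] max [ 0.546 -0.372  0.066]
```

Run:
```python
from h import *
d=np.load("side0.npz"); d2=np.load("top0.npz")
for W,im in((d["W"],d["im"]),(d2["W"],d2["im"])):
    h=cv2.cvtColor(im,cv2.COLOR_BGR2HSV).astype(int)
    m=(h[...,0]>=22)&(h[...,0]<32)&(h[...,1]>120)&(W[...,0]>.45)&(W[...,0]<.7)&(W[...,1]>.28)&(W[...,1]<.325)&(W[...,2]>.09)
    p=W[m]; gx=p[:,0]*.992+p[:,1]*.125; a=np.polyfit(gx,p[:,2],1); print("ptr",np.arctan(-a[0]),len(p))
S=np.array([.460,-.231]);A=S+[.0495,-.1735]
manip.move_pose([0.149,.658,.35],manip.state()["tcp_rot"])
q0=manip.state()["joint_pos"]
best=None
for rv in([np.pi,0,0],[0,np.pi,0]):
    q=inverse_kinematics([*S,.15],rv); print(rv,q)
    if q is not None and (best is None or abs(q[5])<abs(best[1][5])): best=(rv,q)
rv=best[0]
manip.move_pose([*S,.15],rv)
manip.set_gripper(.07,15)
manip.move_linear([*S,.006],.12)
manip.set_gripper(.0,15)
s=manip.state();print("grip",s["gripper_width"],s["grasp_force"],s["tool_pos"])
manip.move_linear([*S,.16],.15)
manip.move_linear([*A,.16],.2)
s=manip.state();print(s["gripper_width"],s["clock"],s["tool_pos"])
im,W,c=cap("side");cv2.imwrite("pics/a.png",cv2.resize(im[250:420,240:480],None,fx=3,fy=3))
np.savez("side1.npz",im=im,W=W)
```

```text
ptr 0.5941523729804145 97
ptr 0.6096821404624463 112
[3.141592653589793, 0, 0] [-5.13777708e-01  3.55788303e-02  2.03627101e+00 -4.44089210e-16
  1.06974281e+00  1.05701862e+00]
[0, 3.141592653589793, 0] [-0.51377771  0.03557883  2.03627101  0.          1.06974281 -2.08457403]
grip 0.04371179279178472 15.000198474626814 [ 0.46025145 -0.23114591  0.00636282]
0.04367757910934113 8.525 [ 0.50907812 -0.40369177  0.15945833]
```

View pics/a.png

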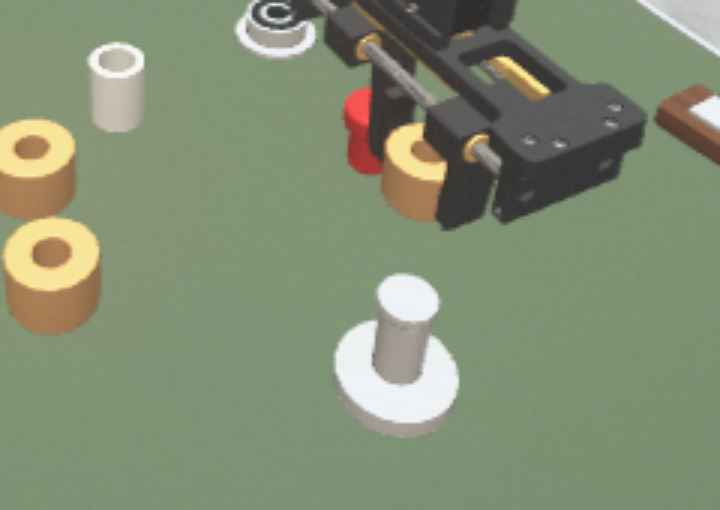

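The ring is held level between the fingers, above and behind the stand. The large rings, sleeve and plug are untouched. Lowering it now.

Run:
```python
from h import *
A=[.5098,-.4055]
manip.move_linear([*A,.095],.15)
z=.085
f0=manip.state()["contact_force"][2]
while z>.078:
    manip.move_linear([*A,z],.04); s=manip.state()
    f=s["contact_force"][2]-f0
    if f>2: break
    z-=.0012
print("z",z,s["tool_pos"],f)
manip.set_gripper(.07); manip.dwell(.1)
manip.move_linear([*A,.17],.15)
manip.move_linear([A[0]-.03,A[1]+.17,.26],.35)
s=manip.state();print(s["clock"])
for n in("side","top"):
    im,W,c=cap(n); np.savez(f"{n}2.npz",im=im,W=W)
    h=cv2.cvtColor(im,cv2.COLOR_BGR2HSV).astype(int)
    m=(h[...,0]>10)&(h[...,0]<22)&(h[...,1]>90)&(W[...,2]>.098)&(W[...,2]<.112)&(abs(W[...,0]-.51)<.05)&(abs(W[...,1]+.405)<.05)
    p=W[m]; print(n,len(p),p.min(0),p.max(0),cv2.minEnclosingCircle(p[:,:2].astype(np.float32)),np.linalg.lstsq(np.c_[p[:,:2],np.ones(len(p))],p[:,2],rcond=None)[0])
    if n=="side":cv2.imwrite("pics/b.png",cv2.resize(im[250:420,240:480],None,fx=3,fy=3))
# handle IK check
th=.125; gx=np.array([np.cos(th),np.sin(th),0]); gy=np.array([-np.sin(th),np.cos(th),0]); zz=np.array([0,0,1.])
H=np.array([.522,.1655,.085])+.15*gx; 
for sg in(1,-1):
  for off in(0,.3,.6):
    for a in(0,.2,.4,.6):
      c=H-gx*(.15*np.cos(a)-.046*np.sin(a))+zz*(.15*np.sin(a)+.046*np.cos(a))
      t=a-off; nz=gx*np.sin(t)+zz*np.cos(t)
      ty=sg*(gx*np.cos(t)-zz*np.sin(t)); tz=-nz; M=np.c_[np.cross(ty,tz),ty,tz]
      q=inverse_kinematics(c+.019*tz,R.from_matrix(M).as_rotvec()); print(sg,off,a,None if q is None else np.round(q,2))
```

```text
z 0.08019999999999998 [ 0.50994212 -0.4055741   0.08140272] 6.56591084847714
12.675
side 185 [ 0.488328   -0.42888158  0.09808064] [ 0.53164518 -0.38576004  0.10688372] ((0.5094797611236572, -0.40673965215682983), 0.022359034046530724) [0.04724297 0.04126472 0.0959747 ]Traceback (most recent call last):
  File "<stdin>", line 20, in <module>
    return umr_minimum(a, axis, None, out, keepdims, initial, where)
ValueError: zero-size array to reduction operation minimum which has no identity
```

View pics/b.png

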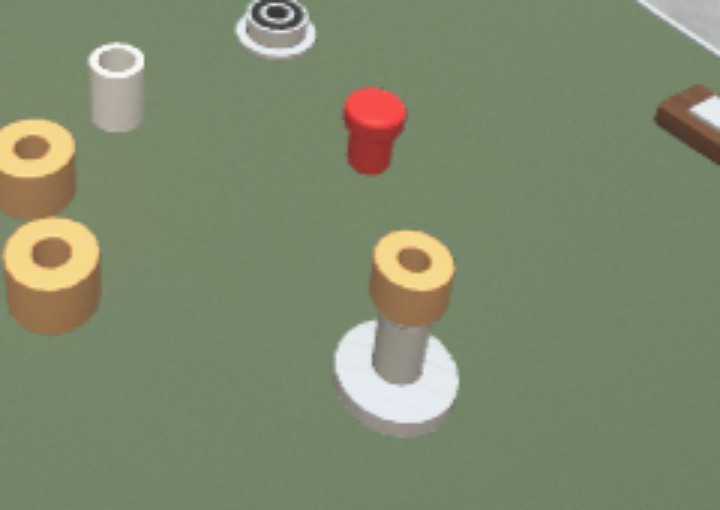

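The ring lies flat on the stand (crop about (412,275)). In the side camera its centre is within 1 mm of the measured anvil centre. The top camera's view was hidden by the arm. Next I check the reach for the handle.

```bash
cat >> h.py <<'E'
th=.122; gx=np.array([np.cos(th),np.sin(th),0]); zz=np.array([0,0,1.])
HC=np.array([.5215,.1655])  # handle centre xy, shut
def pose(a,t,sg=1,lift=0):
    "TCP pose with the grasp point on the bar at cover angle a, tool tilted t"
    c=np.array([*HC,.085])+.15*gx-gx*(.15*np.cos(a)-.046*np.sin(a))+zz*(.15*np.sin(a)+.046*np.cos(a))
    ty=sg*(gx*np.cos(t)-zz*np.sin(t)); tz=-(gx*np.sin(t)+zz*np.cos(t))
    return c+(.019-lift)*tz, R.from_matrix(np.c_[np.cross(ty,tz),ty,tz]).as_rotvec()
E
python3 - <<'E'
from h import *
print(np.round(manip.state()["joint_pos"],2))
for sg in(1,-1):
  for off in(0,.3,.6):
    for a in(0,.3,.6,.7):
      q=inverse_kinematics(*pose(a,a-off,sg)); print(sg,off,a,None if q is None else np.round(q,2))
# refine handle: dark pixels of the top view, ray at z of bar top
d=np.load("top0.npz"); im,W=d["im"],d["W"]
m=(im.max(-1)<85)&(W[...,2]>.08)&(W[...,0]>.49)&(W[...,0]<.57)&(W[...,1]>.08)&(W[...,1]<.26)
c=cap("top")[2]; K=c["intrinsics"]; Rm=R.from_rotvec(c["orientation"]).as_matrix(); o=np.array(c["position"])
v,u=np.nonzero(m); r=np.c_[(u-K[0,2])/K[0,0],(v-K[1,2])/K[1,1],np.ones(len(u))]@Rm.T
p=o+r*((.133-o[2])/r[:,2])[:,None]
print(len(p),cv2.minAreaRect(p[:,:2].astype(np.float32)),p.mean(0),np.linalg.svd(p[:,:2]-p[:,:2].mean(0))[2][0])
print(manip.state()["clock"])
E
```

```text
[-0.5  -0.01  1.88 -0.    1.28  1.07]
1 0 0 [ 0.26  0.14  2.   -0.    1.    0.14]
1 0 0.3 [0.24 0.31 1.73 0.03 1.4  0.1 ]
1 0 0.6 [0.22 0.53 1.45 0.06 1.77 0.09]
1 0 0.7 [0.22 0.6  1.35 0.06 1.89 0.09]
1 0.3 0 [ 0.29 -0.02  2.2  -0.08  0.67  0.22]
1 0.3 0.3 [ 0.26  0.13  1.93 -0.    1.09  0.13]
1 0.3 0.6 [0.23 0.34 1.63 0.03 1.47 0.1 ]
1 0.3 0.7 [0.23 0.42 1.53 0.04 1.6  0.1 ]
1 0.6 0 [ 0.33 -0.13  2.39 -0.39  0.31  0.55]
1 0.6 0.3 [ 0.28 -0.03  2.13 -0.07  0.75  0.21]
1 0.6 0.6 [ 0.25  0.16  1.83 -0.    1.16  0.13]
1 0.6 0.7 [0.24 0.23 1.72 0.01 1.29 0.11]
-1 0 0 None
-1 0 0.3 None
-1 0 0.6 None
-1 0 0.7 None
-1 0.3 0 None
-1 0.3 0.3 None
-1 0.3 0.6 None
-1 0.3 0.7 None
-1 0.6 0 None
-1 0.6 0.3 None
-1 0.6 0.6 None
-1 0.6 0.7 None
19 ((0.5027028918266296, 0.1642833799123764), (0.043057311326265335, 0.11236897110939026), 8.394256591796875) [0.51632936 0.16379474 0.133     ] [-0.08135457  0.99668522]
12.825
```

Run:
```python
from h import *
manip.set_gripper(.06)
p,r=pose(0,0,1,.10); manip.move_pose(p,r)
p,r=pose(0,0); manip.move_linear(p,.1)
f0=np.array(manip.state()["contact_force"])
manip.set_gripper(0,35)
s=manip.state(); print("w",s["gripper_width"],s["grasp_force"],np.round(np.array(s["contact_force"])-f0,1),s["tool_pos"],p,s["clock"])
if .009<s["gripper_width"]<.016:
    for a in np.arange(.1,.45,.1):
        p,r=pose(a,a); manip.move_linear(p,.06,r); s=manip.state()
        print(a,np.round(s["contact_force"],1),s["gripper_width"],s["clock"])
im,W,c=cap("side"); np.savez("side3.npz",im=im,W=W)
cv2.imwrite("pics/c.png",cv2.resize(im[110:270,200:360],None,fx=3.7,fy=3.7,interpolation=cv2.INTER_CUBIC))
```

```text
w 0.010647030758049531 35.32146938145161 [ 9.6  2.9 -8.1] [0.52542383 0.16601299 0.11263748] [0.5215 0.1655 0.112 ] 16.6417
0.1 [10.3  1.4 -9.1] 0.010295772023673653 17.0417
0.2 [ 9.1  0.9 -9.6] 0.010721335481335633 17.4417
0.30000000000000004 [  7.2   0.9 -10.2] 0.010136142513851743 17.8417
0.4 [  7.    1.  -12.1] 0.010300221593189442 18.2417
```

View pics/c.png

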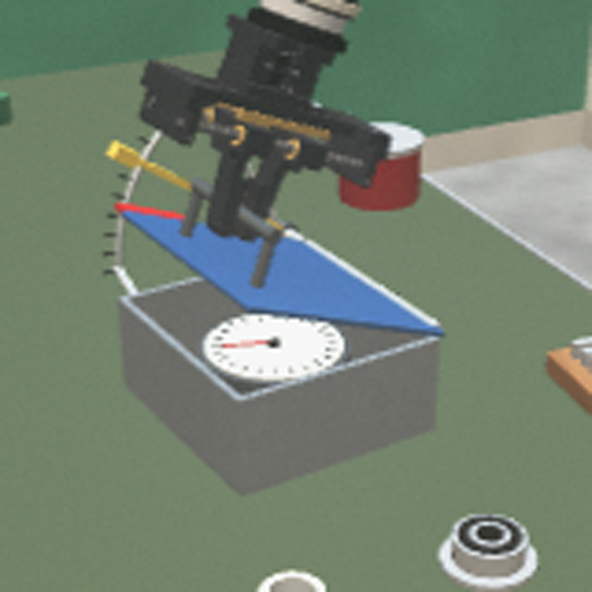

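The bar is held and the cover is up. The red tab (150,212) is still below the yellow pointer (115,150). I'll recentre the path by about 3 mm, raise further, and fit both angles from the depth data.

```bash
sed -i 's/HC=np.array(\[.5215,.1655\])/HC=np.array([.5245,.1658])/' h.py
cat >> h.py <<'E'
def angles(W,im):
    h=cv2.cvtColor(im,cv2.COLOR_BGR2HSV).astype(int); H,S=h[...,0],h[...,1]
    ok=(W[...,0]>.45)&(W[...,0]<.72)&(W[...,1]>.05)&(W[...,1]<.325)&(W[...,2]>.08)&(W[...,2]<.25)
    p=W[ok&(H>100)&(H<125)&(S>120)]
    for _ in range(3):
        k=np.linalg.lstsq(np.c_[p[:,:2],np.ones(len(p))],p[:,2],rcond=None)[0]
        e=abs(np.c_[p[:,:2],np.ones(len(p))]@k-p[:,2]); p=p[e<max(.004,2*np.median(e))]
    y=W[ok&(H>=22)&(H<32)&(S>120)&(W[...,1]>.28)]; t=W[ok&((H<6)|(H>174))&(S>130)&(W[...,1]>.25)]
    hx=HC@gx[:2]+.15
    f=lambda q:np.arctan2(q[:,2]-.085,hx-q[:,:2]@gx[:2])
    return dict(cover=np.arctan(-k[:2]@gx[:2]),n=len(p),ptr=np.arctan(-np.polyfit(y[:,:2]@gx[:2],y[:,2],1)[0]),ptr2=np.median(f(y)),tab=np.median(f(t)) if len(t) else None)
E
python3 - <<'E'
from h import *
for n in("side0","top0","side3"):
    d=np.load(n+".npz"); print(n,angles(d["W"],d["im"]))
for a in(.5,.58):
    p,r=pose(a,a); manip.move_linear(p,.05,r)
manip.dwell(.3)
s=manip.state();print(s["contact_force"],s["gripper_width"],s["tool_pos"],p,s["clock"])
for n in("side","top"):
    im,W,c=cap(n); print(n,angles(W,im))
    if n=="side": cv2.imwrite("pics/d.png",cv2.resize(im[110:270,200:360],None,fx=3.7,fy=3.7,interpolation=cv2.INTER_CUBIC))
E
```

```text
side0 {'cover': np.float64(-0.002676721005509251), 'n': 1807, 'ptr': np.float64(0.5940873173108427), 'ptr2': np.float64(0.6350027654258292), 'tab': np.float64(0.0406701621975387)}
top0 {'cover': np.float64(-0.001352657293174476), 'n': 2912, 'ptr': np.float64(0.6095954988047168), 'ptr2': np.float64(0.6516030057356501), 'tab': np.float64(0.037572047796766345)}
side3 {'cover': np.float64(0.37267413373376695), 'n': 888, 'ptr': np.float64(0.5880021336735588), 'ptr2': np.float64(0.6278503040650287), 'tab': np.float64(0.42142997022886497)}
[  1.71521761  -1.59018742 -11.21993184] 0.010509734704632612 [0.56360354 0.17035292 0.18944145] [0.56353494 0.17058603 0.18978808] 19.475
side {'cover': np.float64(0.5620270032746725), 'n': 372, 'ptr': np.float64(0.5891209508311324), 'ptr2': np.float64(0.6403793023214003), 'tab': np.float64(0.6119006125148772)}
top {'cover': np.float64(0.5710366793581352), 'n': 633, 'ptr': np.float64(0.6060862972754448), 'ptr2': np.float64(0.6542015196636487), 'tab': np.float64(0.6121616140727898)}
```

View pics/d.png

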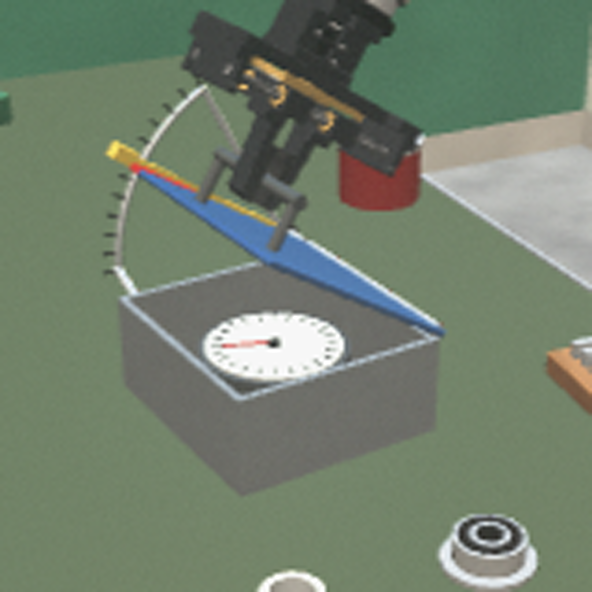

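The tab (170,180) now sits just under the pointer bar, about 0.03 rad low in both cameras. One small correction, then a check and hand-in.

Run:
```python
from h import *
p,r=pose(.612,.612); manip.move_linear(p,.03,r); manip.dwell(.8)
s=manip.state();print(np.round(s["contact_force"],1),s["gripper_width"],s["grasp_force"],s["clock"])
for n in("side","top"):
    im,W,c=cap(n); print(n,angles(W,im))
    h=cv2.cvtColor(im,cv2.COLOR_BGR2HSV).astype(int)
    m=(h[...,0]>10)&(h[...,0]<22)&(h[...,1]>90)&(W[...,2]>.098)&(W[...,2]<.112)&(abs(W[...,0]-.51)<.05)&(abs(W[...,1]+.405)<.05)
    q=W[m]; print(len(q), cv2.minEnclosingCircle(q[:,:2].astype(np.float32)) if len(q) else None)
```

```text
[  3.   -4.2 -11. ] 0.010347296129330228 35.36684677004814 20.6917
side {'cover': np.float64(0.5916560237726148), 'n': 283, 'ptr': np.float64(0.5776591407108543), 'ptr2': np.float64(0.6281822095417864), 'tab': np.float64(0.6352713842574528)}
432 ((0.5102728009223938, -0.40665727853775024), 0.022595888003706932)
top {'cover': np.float64(0.6026285513721343), 'n': 606, 'ptr': np.float64(0.6101768349177555), 'ptr2': np.float64(0.6494521326550227), 'tab': np.float64(0.6457675014782058)}
134 ((0.5091082453727722, -0.4031233787536621), 0.022630799561738968)
```

The cover angle matches the pointer to within about 0.01 rad, the spacer is centred in both cameras, and the grip is firm.

```bash
python3 -c "
from h import *
print(order.close_job())"
```

```text
the job is handed in; nothing more can be done
None
```

The spacer lies flat and centred on the stand, released, and the job is handed in with the arm still holding the cover within about 0.01 rad of the pointer; the hand-in returned no verdict.

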